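# Find the crossbar under a soft cover and stand a block level on it

### The arm

A 6-joint arm with a two-finger parallel gripper is mounted at the origin on the work surface. World frame = base frame: x ahead of the robot, y to its left, z up, the work surface at z = 0. Lengths are in m, angles in rad, forces in N, time in s.
With the tool pointing down it reaches from about 0.275 to 0.875 m from the base axis. Payload 12.5 kg.
Tool frame: the origin (TCP) lies on the centre line of the jaws, within the pads' length; the fingertips stand r.finger_overhang ahead of it and the grasp point (between the pads) lies 3 mm ahead of it (r.finger_overhang is the distance from the TCP to the fingertips, in m); z points along the fingers, y is the line along which they close (so a half turn about z gives the same grasp; the last joint's range is limited). The gripper opens to 85 mm and grips with 20 to 120 N. Pads are 22 mm wide; open, the fingers measure 114 mm over their backs; the gripper's body (76 mm by 85 mm) begins 54 mm behind the grasp point. The pads swing forward as they close: fully open they stand 13 mm farther back than shut.
Start: joints at [-1.373, 0.351, 1.652, -0, 1.139, -0.085], TCP at [0.153, -0.528, 0.253] pointing down, gripper open.
Joint ranges: [-2.75, 2.75], [-0.79, 2.1], [0.01, 2.65], [-1.57, 4.71], [0.07, 3.14], [-2.87, 2.87]. Speed limits (rad/s): [2.22, 2.22, 2.79, 3.14, 3.14, 3.14].

### API

Orientations are given as a unit quaternion [x, y, z, w].
In Python, from cell import r, optics gives the robot as it stands. The module is installed in compiled form; this text tells all that it offers. Calls block until the motion is done:
- r.move_to(position, orientation): joint-space move of the TCP to a pose.
- r.move_linear(position, rot=None, vel=0.15): straight line of the TCP; rot=None keeps the orientation; vel is the mean speed in m/s.
- r.set_joints(angles): joint-space move.
- r.set_gripper(opening, squeeze=None): opening from 0.0 (shut) to 1.0 (fully open); squeeze is the grip in N (None keeps the last); returns when the fingers have stopped.
- r.sleep(seconds).
- r.inverse_kinematics(position, orientation): joint angles nearest the present ones, or None.
- optics.get_image(name): name is "scene" or "top" or "wrist"; returns a dict with "pixels" (400x640x3 uint8, red, green, blue), "depth" (400x640 float32, m along the optical axis (not along the pixel's ray), 0 where there is no reading), "fx", "fy", "cx", "cy" (pixels), "camera_from_world" (4x4, takes a point from world to camera coordinates); the wrist camera has in their place "mount" (4x4, takes a point from camera to tool coordinates, whose origin is the TCP and whose axes are the flange's). Camera axes: x right, y down, z forward; pixel columns grow to the right and rows downward; lengths in m; the calibration is good to about 2 mm. A picture is of the moment at which its call begins: read the wrist's pose just before it.
A pose or a line that the arm cannot do raises r.PlanningError and nothing moves.
- r.hand_in(): hands the job in; it is judged then, once.
Readings, each from a call of its own:
- r.current_t(): time.
- r.current_q(): joint angles.
- r.current_qvel(): joint speeds.
- r.current_effort(): joint torques, N m.
- r.current_tool_pos(): TCP position.
- r.current_ee_rot(): TCP orientation.
- r.current_contact_force(): force on the tool from outside, world axes, zero at the start.
- r.current_torque(): the same for the moment, N m.
- r.current_opening(): opening from 0.0 (shut) to 1.0 (fully open).
- r.current_finger_force(): force on a finger pad.
Only numpy, scipy, OpenCV 4.12 (cv2) and the standard library are available. Lean on these libraries where they do the work, as an engineer would, in place of code of your own. Each camera call takes 0.05 s, during which the arm holds its last target. There are 200 camera calls.

### The job

The grey cover on the bench gives under load everywhere except above one crossbar hidden beneath it. Feel along the cover with gentle presses (never hard enough to dent it) until you find where it turns firm, then pick up the steel block level and stand it upright straight along the crossbar, wholly on the cover and clear of its frame, so that it neither sinks nor leans, and leave it standing there. Do not let go of the level on the soft part of the cover, and leave the other things alone.

Things in the scene. Friction and masses are not known exactly. Their poses are not given: they have to be found in the camera images.
- cover_top (a point): Centre of the top of the flat grey cover, 45 mm above the bench. The cover is 170 mm (its x) by 250 mm (its y), flush in a dark steel frame 16 mm wide. It is 25 strips 10 mm wide, running along x, side by side in y, each sprung straight down on its own, 400 N/m, rounded so that a finger can slide across. A finger 20 mm wide sinks about 1 mm per 1.5 N. z up.
- cover: The cover's fixed frame; origin on the bench under the cover's centre, axes as the cover's. Hidden under the cover lies one steel crossbar 22 mm wide, straight along the cover's x, anywhere up to 75 mm either side of the centre along y; its place is not given. The two or three strips above it stop hard after about 0.4 mm. A press over 30 N, by fingers or level, dents the cover.
- level_center (a point): Centre, half-way up, of the dark steel block level: a plain bar 120 mm long (its x), 24 mm wide (its y), 42 mm high with a small bubble glass on top (5 to 7 mm more), about 0.8 kg. It starts standing on the bench beside the cover. On the firm place it sinks about 1 mm into the cover, on the soft part 3 mm or more. z up.
- eyepiece_center (a point): Bystander: black eyepiece, a round part 48 mm across and 62 mm high standing on the bench; point at its centre.
- cleaner_center (a point): Bystander: small white bottle 44 mm across and 110 mm high, standing at the +y end of the cover; point at its centre.
- driver: Bystander: screwdriver about 160 mm long lying on the bench beyond the cover.

How it is judged:
By the outcome, as a careful person would: the job done as asked, in the order asked, and still so for the second after the job is handed in, with the robot touching nothing.
It also fails if it takes over 67 s, if anything falls off the work surface, if the arm or the gripper's body presses on something with over 40 N, if the wrist force passes 120 N, or if a joint passes its speed limit or range.

## Working session

There is one attempt and no reset: what is moved stays moved. The work goes in short steps, each a Python script; the robot and the scene stay as the last script left them, time stands still between calls to the robot, and variables do not carry over. Pictures are saved under pics/ and viewed, at most 10 in all, crops included, and the job is handed in when it is done.

```bash
mkdir -p pics; python3 - <<'E'
from cell import r, optics
import cv2,numpy as np
for n in ("top","scene"):
    d=optics.get_image(n); cv2.imwrite(f"pics/{n}0.png",d["pixels"][:,:,::-1]); np.savez(f"{n}0.npz",**d)
print(r.finger_overhang,r.current_t(),r.current_tool_pos(),r.current_ee_rot(),r.current_contact_force())
E
```

```text
0.022 0.1 [ 0.15343654 -0.52787423  0.2527961 ] [ 9.90019195e-01  1.40931522e-01 -4.48380701e-05 -5.45663582e-04] [ 0.26703331 -0.29282614  0.20109419]
```

View pics/top0.png

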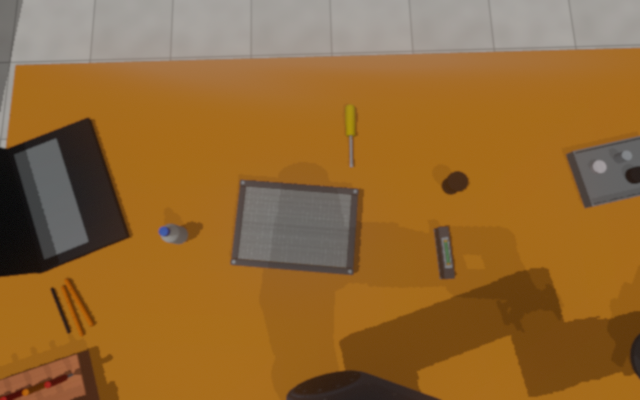

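View pics/scene0.png

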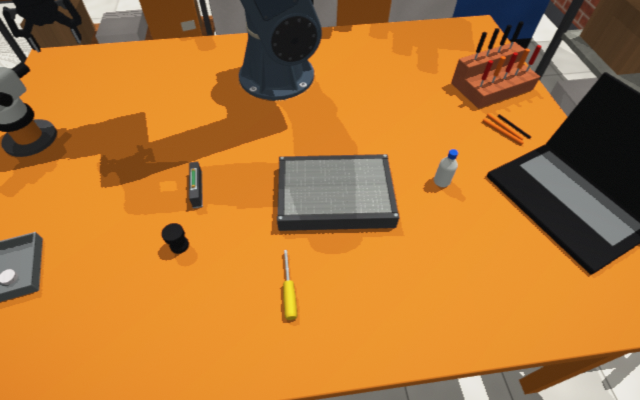

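The top view shows the cover with corners near (243,182), (357,190), (351,272) and (234,263). The level is at (445,252), the eyepiece at (455,182), the bottle at (172,233) and the driver at (350,135). Next I'll measure these from depth.

```bash
cat > h.py <<'E'
import numpy as np,cv2
def cloud(d,T=None):
    z=d["depth"].astype(float); v,u=np.indices(z.shape)
    P=np.stack([(u-d["cx"])/d["fx"]*z,(v-d["cy"])/d["fy"]*z,z,np.ones_like(z)],-1)
    T=np.linalg.inv(d["camera_from_world"]) if T is None else T
    return (P@T.T)[...,:3]
def rect(P,m):
    n,l,s,c=cv2.connectedComponentsWithStats(m.astype(np.uint8))
    for i in range(1,n):
        if s[i,4]<60: continue
        q=P[l==i]; b=cv2.minAreaRect((q[:,:2]*1000).astype(np.float32))
        print(s[i],np.round(b[0],1),np.round(b[1],1),round(b[2],2),"z",np.percentile(q[:,2],[5,50,95]).round(4))
E
python3 - <<'E'
from h import *
d=np.load("top0.npz"); P=cloud(d)
m=(P[...,2]>0.02)&(P[...,2]<.2)&(d["depth"]>0); m[:,:140]=0;m[:,480:]=0;m[:100]=0;m[300:]=0
rect(P,m); print(P[100,300],P[250,400])
d=np.load("scene0.npz"); P=cloud(d); m=(P[...,2]>0.02)&(P[...,2]<.2)&(d["depth"]>0);m[:140]=0;m[:,:140]=0;m[:,460:]=0; rect(P,m)
E
```

```text
[345 105  10  30 233] [786.  -30.4] [22.6 78.4] 87.95 z [0.0208 0.0243 0.0276]
[445 171  23  21 372] [ 614.7 -272. ] [46.4 47. ] 88.44 z [0.049  0.0616 0.0648]
[  230   180   129    95 10314] [520.3 109.1] [283.9 202.2] 84.04 z [0.0421 0.0451 0.0479]
[159 224  27  20 414] [508.1 390.7] [37.1 42.7] 71.32 z [0.03   0.0751 0.1112]
[435 226  20  53 671] [ 451.4 -237.8] [119.4  25.7] 2.91 z [0.0256 0.0422 0.0481]
[0.85081346 0.09346807 0.00086715] [ 0.46059156 -0.14102389 -0.00112547]
[436 149  23  34 490] [517.1 390.6] [43.5 34.4] 55.82 z [0.0257 0.0683 0.1083]
[ 277  154  123   72 8034] [522.7 109.6] [283.8 205.1] 84.08 z [0.0337 0.0434 0.0457]
[189 161  12  43 474] [ 454.5 -237.4] [122.4  24.5] 3.13 z [0.0237 0.0405 0.0467]
[162 223  23  25 446] [ 618.2 -271.4] [47.1 45.7] 7.1 z [0.0262 0.0599 0.0623]
[285 280  12  37 313] [789.  -30.2] [20.5 79.7] 88.19 z [0.0206 0.023  0.0256]
```

```bash
cat >> h.py <<'E'
from cell import r, optics
C=np.array([.5215,.1095]); YAW=np.radians(-6.0)
ux=np.array([np.cos(YAW),np.sin(YAW)]); uy=np.array([-ux[1],ux[0]])
def down(deg):  # tool x at heading deg, pointing down
    a=np.radians(deg)/2; return [np.cos(a),np.sin(a),0,0]
def F(n=5):
    s=[]
    for _ in range(n): s.append(r.current_contact_force()); r.sleep(.01)
    return np.mean(s,0)
def at(y,z,x=0): return [*(C+x*ux+y*uy),z]
E
python3 - <<'E'
from h import *
for a in (84,-96):
    print(a,r.inverse_kinematics(at(0,.1),down(a)))
ok=[a for a in (84,-96) if r.inverse_kinematics(at(0,.1),down(a)) is not None]
q=[r.inverse_kinematics(at(0,.1),down(a)) for a in ok]
a=ok[int(np.argmin([abs(np.array(x)-r.current_q()).max() for x in q]))]
r.set_gripper(0); print(a,r.current_t())
r.move_to(at(0,.1),down(a)); print(r.current_t())
z=.045+r.finger_overhang+.004
r.move_linear(at(0,z)); r.sleep(.2); f0=F(); print("base",f0,r.current_torque(),r.current_tool_pos(),r.current_t())
for i in range(30):
    z-=.0004; r.move_linear(at(0,z),vel=.01); f=F()-f0
    print(round(z*1e3,2),round(r.current_tool_pos()[2]*1e3,2),f.round(2),round(r.current_t(),2))
    if f[2]>2.5: break
print(r.current_torque())
E
```

```text
84 [ 1.19590523e-01  5.31661118e-01  1.81562603e+00 -4.44089210e-16
  7.94305502e-01  2.24310278e-01]
-96 None
84 0.8667
3.525
base [ 0.04283844 -0.25771662  0.26532679] [-0.01041142  0.01391575 -0.00998168] [0.52191712 0.10949643 0.07175811] 4.1083
70.6 70.72 [-0.25  0.42  0.08] 4.4
70.2 70.16 [-0.09  0.25 -0.05] 4.69
69.8 69.78 [-0.16  0.49 -0.22] 4.98
69.4 69.39 [-0.35  0.41 -0.61] 5.28
69.0 68.99 [-0.06  0.02 -0.32] 5.57
68.6 68.56 [-0.1   0.29 -0.21] 5.86
68.2 68.2 [ 0.04  0.51 -0.27] 6.15
67.8 67.78 [-0.12  0.22 -0.48] 6.44
67.4 67.39 [-0.17  0.67 -0.51] 6.73
67.0 67.06 [-0.05  0.12  0.8 ] 7.03
66.6 66.64 [0.23 0.37 1.37] 7.32
66.2 66.25 [-0.04  0.11  1.78] 7.61
65.8 65.83 [0.28 0.04 1.97] 7.9
65.4 65.43 [-0.08  0.48  2.42] 8.19
65.0 65.04 [0.2  0.25 2.88] 8.48
[ 0.00922798 -0.05349187 -0.01742491]
```

```bash
cat >> h.py <<'E'
def press(y,z0=.0669,zmin=.0657,step=.0003,lim=4.5,x=0,b=-.0):
    r.move_linear(at(y,.0695,x),vel=.1); f0=F(6)[2]
    z=z0; o=[]
    while z>=zmin-1e-6:
        r.move_linear(at(y,z,x),vel=.02); f=F(4)[2]-f0; o.append(round(f,1))
        if f>lim: break
        z-=step
    tq=r.current_torque(); r.move_linear(at(y,.0695,x),vel=.05)
    print("y",round(y*1e3,1),o,np.round(tq,2),"firm" if f>lim else "soft",round(r.current_t(),2),flush=True)
    return f>lim
E
python3 - <<'E'
from h import *
r.move_linear(at(0,.0695),vel=.05)
for y in (.03,.06,-.06,-.03):
    if press(y): break
E
```

```text
y 30.0 [np.float64(1.1), np.float64(2.2), np.float64(1.9), np.float64(2.1), np.float64(2.4)] [-0.3   0.01  0.01] soft 10.93
y 60.0 [np.float64(1.1), np.float64(2.0), np.float64(2.3), np.float64(2.4), np.float64(2.3)] [-0.28 -0.02  0.03] soft 13.13
y -60.0 [np.float64(1.4), np.float64(1.6), np.float64(1.7), np.float64(2.2), np.float64(2.8)] [ 0.26 -0.04 -0.02] soft 16.23
y -30.0 [np.float64(1.1), np.float64(2.3), np.float64(6.8)] [-0.39  0.23 -0.04] firm 17.87
```

```bash
python3 - <<'E'
from h import *
lo,hi=-.06,-.03   # soft,firm
while hi-lo>.005:
    m=(lo+hi)/2
    if press(m): hi=m
    else: lo=m
a,b=-.03,0.0
while b-a>.005:
    m=(a+b)/2
    if press(m): a=m
    else: b=m
print(lo,hi,a,b,"centre",(lo+hi+a+b)/4)
E
```

```text
y -45.0 [np.float64(0.5), np.float64(1.1), np.float64(1.6), np.float64(4.5), np.float64(7.8)] [ 0.21  0.25 -0.04] firm 19.92
y -52.5 [np.float64(1.3), np.float64(1.7), np.float64(1.7), np.float64(2.1), np.float64(2.4)] [-0.11 -0.11  0.02] soft 21.92
y -48.8 [np.float64(1.0), np.float64(1.4), np.float64(1.2), np.float64(1.8), np.float64(2.0)] [ 0.12 -0.04  0.01] soft 23.92
y -15.0 [np.float64(0.4), np.float64(1.9), np.float64(5.7)] [-0.42  0.28  0.05] firm 25.59
y -7.5 [np.float64(0.9), np.float64(1.3), np.float64(2.1), np.float64(4.8)] [-0.04  0.25  0.03] firm 27.31
y -3.8 [np.float64(0.7), np.float64(1.3), np.float64(1.4), np.float64(2.4), np.float64(2.5)] [ 0.02 -0.04 -0.02] soft 29.31
-0.04875 -0.045 -0.0075 -0.00375 centre -0.026250000000000002
```

The crossbar lies at y ≈ -26 mm in cover coordinates, under the two strips centred at about -20 and -30. Next I'll go over the level and take one close look.

```bash
python3 - <<'E'
from h import *
from scipy.spatial.transform import Rotation as R
r.move_linear(at(-.004,.12),vel=.3); r.set_gripper(1.0)
r.move_to([.453,-.2375,.20],down(3)); r.sleep(.1)
T=np.eye(4); T[:3,:3]=R.from_quat(r.current_ee_rot()).as_matrix(); T[:3,3]=r.current_tool_pos()
d=optics.get_image("wrist"); cv2.imwrite("pics/w1.png",d["pixels"][:,:,::-1])
P=cloud(d,T@d["mount"]); ok=(d["depth"]>0)
for lo in (.02,.036): 
    rect(P,ok&(P[...,2]>lo)&(P[...,2]<.06)&(abs(P[...,0]-.453)<.09)&(abs(P[...,1]+.2375)<.04))
print(r.current_t(),r.current_contact_force())
E
```

```text
[ 306  117   29  133 3616] [ 451.5 -238.9] [119.8  24. ] 2.69 z [0.0411 0.043  0.0491]
[ 306  119   29  131 3566] [ 451.4 -239. ] [119.6  24. ] 2.69 z [0.0413 0.0431 0.0491]
31.9 [-0.33432998  0.38184744  0.01480066]
```

View pics/w1.png

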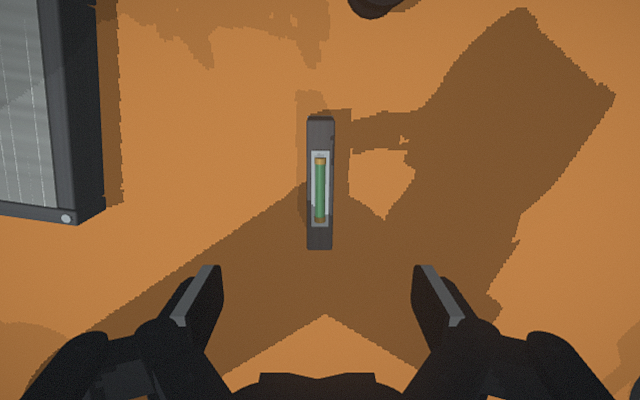

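The wrist view shows the level lying straight at (306–333, 117–250), centred between the open jaws, with nothing nearby. I'll grasp it.

```bash
python3 - <<'E'
from h import *
q=down(2.7); p=[.4515,-.2388]
r.move_to([*p,.11],q); r.move_linear([*p,.034],vel=.12); 
r.set_gripper(0,squeeze=60); r.sleep(.2); f0=F()
print(r.current_opening(),r.current_finger_force(),r.current_tool_pos(),f0)
r.move_linear([*p,.08],vel=.08); r.sleep(.1); print("lifted",F()-f0,r.current_opening())
r.move_linear([*p,.15],vel=.2)
r.move_to(at(-.026,.15),down(-6)); r.move_linear(at(-.026,.092),vel=.15); r.sleep(.2)
d=optics.get_image("scene"); cv2.imwrite("pics/s2.png",cv2.resize(d["pixels"][100:260,200:440,::-1],None,fx=3,fy=3))
print(F(10),r.current_torque(),r.current_tool_pos(),r.current_t())
E
```

```text
0.271510807050531 59.465965032577515 [ 0.45164374 -0.23894687  0.03433508] [-1.48179635 -0.09887575  5.83492872]
lifted [  1.0787081   -0.09262457 -12.99091102] 0.27569968516787774
[ 0.05144598 -0.10202708 -7.30134387] [ 0.0188167  -0.03375321 -0.00059299] [0.5190302  0.08367435 0.09257584] 37.45
```

View pics/s2.png

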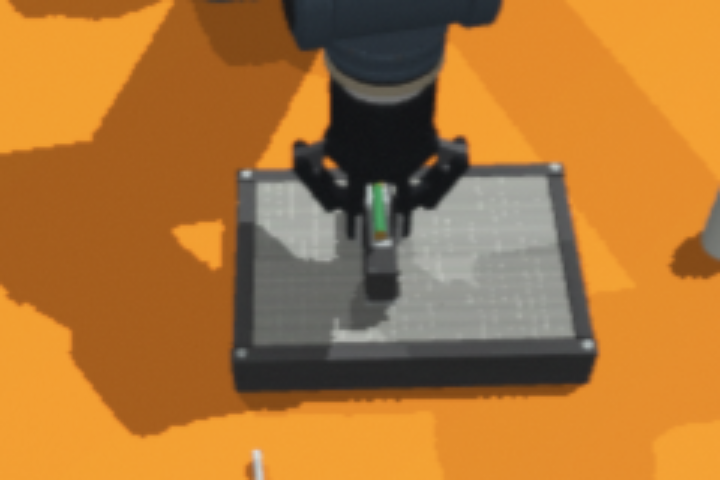

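The level is held upright at (380,250) in the crop, over the cover and parallel to its x axis, well clear of the frame. I'll lower it by feel.

```bash
python3 - <<'E'
from h import *
f0=F(8)[2]; r.move_linear(at(-.026,.0812),vel=.06); z=.0808
while z>.0755:
    r.move_linear(at(-.026,z),vel=.02); f=F(4)[2]-f0
    print(round(z*1e3,1),round(r.current_tool_pos()[2]*1e3,2),round(f,2))
    if f>6.5: break
    z-=.0003
print(r.current_torque(),r.current_t())
E
```

```text
80.8 80.9 -0.09
80.5 80.53 0.39
80.2 80.18 -0.16
79.9 79.87 0.22
79.6 79.58 -0.07
79.3 79.37 0.94
79.0 79.06 1.74
78.7 78.93 7.11
[-0.01294183  0.28204465  0.02712655] 40.1167
```

```bash
python3 - <<'E'
from h import *
r.set_gripper(0.6); r.sleep(.2); print(F(),r.current_t())
r.move_linear(at(-.026,.16),vel=.12)
# back off along -x so the wrist camera and the others see the level
from scipy.spatial.transform import Rotation as R
r.move_linear(at(-.026,.24,-.02),vel=.2); r.sleep(.2)
T=np.eye(4); T[:3,:3]=R.from_quat(r.current_ee_rot()).as_matrix(); T[:3,3]=r.current_tool_pos()
d=optics.get_image("wrist"); P=cloud(d,T@d["mount"]); cv2.imwrite("pics/w3.png",d["pixels"][:,:,::-1])
m=(d["depth"]>0)&(P[...,2]>.065)&(P[...,2]<.12)&(np.hypot(P[...,0]-.519,P[...,1]-.084)<.09)
rect(P,m); print(at(-.026,0))
k=m&(P[...,2]<.09); A=np.c_[P[k][:,:2]-[.519,.084],np.ones(k.sum())]; print("plane",np.linalg.lstsq(A,P[k][:,2],rcond=None)[0],r.current_t())
c=(d["depth"]>0)&(P[...,2]>.03)&(P[...,2]<.06); rect(P,c)
E
```

```text
[0.27062903 0.07104219 0.05361679] 40.7417
[ 302   90   30  140 3968] [519.   83.6] [ 24.  119.1] 83.91 z [0.0859 0.0877 0.0937]
[np.float64(0.518782259955041), np.float64(0.0836424307204249), 0]
plane [-0.00115572  0.00213771  0.08753042] 42.375
[  124    41   327   209 57545] [520.8 108.7] [283.3 200.9] 83.86 z [0.0443 0.0456 0.0468]
[   0  172   44   48 1126] [513.1 381.6] [43.6 23.1] 14.92 z [0.0316 0.0453 0.0583]
```

View pics/w3.png

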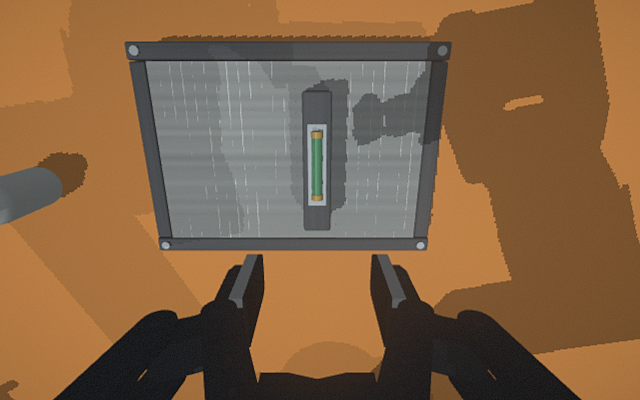

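The level stands at (302–332, 90–230) on the cover, clear of the frame. It is upright (tilt about 0.1°), and its yaw matches the cover's.

```bash
python3 -c "
from cell import r
print(r.hand_in(), r.current_t())"
```

```text
the job is handed in; nothing more can be done
the job is handed in; nothing more can be done
```

The job is handed in: the level stands upright along the crossbar, 26 mm to the cover's -y side, firm and clear of the frame, with about 42 s of the 67 s used.

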